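Shut down the tumbler and nest its cups

TASK

Turn the tumbler's isolator handle fully to off before you touch the tumbler. Then take the leaning cup out of the tumbler and nest it in the cup standing in the round stand, and nest the spare cup from the table on top of that, so that all three stand upright in the stand as one stack, each fully home in the one below. Set the cups down rather than dropping them, leave the handle off and leave the other things on the table where they lie.

Things in the scene. Friction and masses are not known exactly. Their poses are not given: they have to be found in the camera images.
- cup_tumbler: 140 g tapered aluminium cup, 60 mm high: foot diameter 34, 50 at 40 mm up, straight collar of diameter 58 from 44 to 60 mm (grip here); wall 2.5. Inner floor 22 mm up, so a cup nested in it stands 22 mm higher. Origin: centre of underside, z to the mouth. Starts foot down in the tumbler's socket, leaning 35 degrees to the robot; pull it out along its axis.
- cup_base: 140 g tapered aluminium cup, 60 mm high: foot diameter 34, 50 at 40 mm up, straight collar of diameter 58 from 44 to 60 mm (grip here); wall 2.5. Inner floor 22 mm up, so a cup nested in it stands 22 mm higher. Origin: centre of underside, z to the mouth. Starts upright in the stand: bottom of the stack.
- cup_spare: 140 g tapered aluminium cup, 60 mm high: foot diameter 34, 50 at 40 mm up, straight collar of diameter 58 from 44 to 60 mm (grip here); wall 2.5. Inner floor 22 mm up, so a cup nested in it stands 22 mm higher. Origin: centre of underside, z to the mouth. The spare cup: starts upright on the bare table.
- stand: fixed round stand: flat steel plate of diameter 76 mm, 3 mm thick, with a rubber collar 60 mm across and 14 mm high whose recess holds a cup's foot; recess floor 5 mm above the table. Origin under its centre.
- tumbler: fixed bench tumbler: base plate 170 (x) x 120 (y) x 12 mm, grey motor barrel between two 87 mm high steel cheeks, black rubber socket leaning 35 degrees to its own -x, 20 mm deep, floor centre at (-23, 0, 90) mm in this frame. Origin under the base plate's centre.
- isolator: fixed grey isolator box 110 x 110 x 58 mm with the black rotary handle on top, on the box's vertical centre line; a black cable gland sticks out of its +x side (far from the robot). Origin under its centre.
- handle (a joint): isolator handle, rad: 0 = off (its stop, bar along the box's x, in line with the gland), 1.5 = on (its other stop); starts near on. It grows clockwise seen from above, so off is reached by turning counter-clockwise. It stays where it is left.
- handle_grip (a point): middle of the handle's grip bar on the turning axis, 86 mm above the table; the bar is 62 mm long (along this point's x, which turns with the handle), 14 mm wide, and spans 70 to 100 mm above the table
- gearbox: bystander: open faded yellow plastic gearbox shell, 70 x 50 x 34 mm, origin under its centre
- bumper: bystander: red plastic front bumper, 140 mm long along its y, 22 mm high, origin at the underside
- rim: bystander: polished aluminium wheel rim lying flat, diameter 54, height 26 mm, origin under its centre
- gear: bystander: white nylon idler gear lying flat, diameter 43, height 14 mm, origin under its centre
- driver: bystander: screwdriver lying along its x, 170 mm long, origin at its underside
Things that resemble listed ones, but are neither listed nor needed, are in the scene too. What is shaped like the cup_tumbler but brown or green is not meant.

How it is judged:
By the outcome, as a careful person would: the job done as asked, in the order asked, and still so for the second after the job is handed in, with the robot touching nothing.
It also fails if it takes over 69 s, if anything falls off the work surface, if the arm or the gripper's body presses on something with over 40 N, if the wrist force passes 120 N, or if a joint passes its speed limit or range.

ROBOT

A 6-joint arm with a two-finger parallel gripper is mounted at the origin on the work surface. World frame = base frame: x ahead of the robot, y to its left, z up, the work surface at z = 0. Lengths are in mm, angles in degrees, forces in N, time in s.
With the tool pointing down it reaches from about 350 to 850 mm from the base axis. Payload 8.1 kg.
Tool frame: the origin (TCP) lies midway between the tips of the shut fingers; the grasp point (between the pads) lies 19 mm behind it; z points along the fingers, y is the line along which they close (so a half turn about z gives the same grasp; the last joint's range is limited). The gripper opens to 85 mm and grips with 20 to 120 N. Pads are 22 mm wide; open, the fingers measure 114 mm over their backs; the gripper's body (76 mm by 85 mm) begins 54 mm behind the grasp point. The pads swing forward as they close: fully open they stand 13 mm farther back than shut.
Start: joints at [-75.367, 7.471, 85.268, -0, 87.261, -4.893], TCP at [200.565, -565.49, 231.292] pointing down, gripper open.
Joint ranges: [-169.43, 169.43], [-51.17, 129.36], [1.28, 143.12], [-76.62, 256.62], [0, 156.53], [-152.29, 152.29]. Speed limits (degrees/s): [136.94, 136.94, 159.86, 180, 180, 180].

INTERFACE

Orientations are given as [roll, pitch, yaw] about the fixed x, y, z axes, in that order (R = Rz(yaw) Ry(pitch) Rx(roll)).
In Python, from bench import sensors, optics, r gives the robot as it stands.
- The arm moves only by the tool apply_moves, never from a script. Its argument "targets" is a list of rows, each a list of 7 numbers: the shift along the tool's x, y, z in mm, then the turn, a rotation vector about the tool's x, y, z in rad, then the closure, from 0 (fully open) to 1 (shut). In form: [[x, y, z, wx, wy, wz, claw], ...]. A call has 1 to 20 rows; each row shifts and turns the commanded pose from where the row before left it, along the tool's axes as they then stand; what a row does not reach is not made up. A row lasts 1/8 s, in which the tool goes at most 62.5 mm and 10.7 degrees, less where a joint would pass 70% of its speed; a pose out of reach is approached as far as the arm can. A call is refused whole if a number of a shift passes 62.5 or a number of a turn 0.188, either way. A call with a gripper value outside its range is refused whole. The fingers move at their own pace and stop on an object; "force" is the grip in N (left out, the last holds). Time passes only in rows, so rows that do not move let the fingers close. It gives the time, the measured TCP pose, the force, the opening and the grip force at its end, in the units of the state.
- sensors.sense(): the state, without advancing time (a new reading comes with each control period).
- optics.snapshot(name): name is "scene" or "side" or "wrist"; returns the picture (420x560x3 uint8, red, green, blue); there is no depth.
- optics.get_calibration(name): a dict with "camera_matrix" (3x3 intrinsics, pixels), "pose" (4x4, takes a point from camera to world coordinates). Camera axes: x right, y down, z forward; pixel columns grow to the right and rows downward; lengths in mm; the calibration is good to about 2 mm. A picture is of the moment at which its call begins: read the wrist's pose just before it. get_calibration takes no time and is no camera call; for the wrist camera it gives the pose at the moment of the call.
- r.hand_in(): hands the job in; it is judged then, once.
The state is a dict: "time": time; "joint_pos": joint angles; "qd": joint speeds; "joint_efforts": joint torques, N m; "tool_pos": TCP position; "tcp_rot": TCP orientation; "ft_force": force on the tool from outside, world axes, zero at the start; "wrist_torque": the same for the moment, N m; "finger_gap": finger opening in mm; "grip_force": force on a finger pad.
Only numpy, scipy, OpenCV 4.12 (cv2) and the standard library are available. Lean on these libraries where they do the work, as an engineer would, in place of code of your own. Each camera call takes 0.05 s, during which the arm holds its last target. There are 200 camera calls.

## Working session

There is one attempt and no reset: what is moved stays moved. The work goes in short steps, Python scripts to look and compute and a tool call to move; the robot and the scene stay as the last step left them, time stands still between calls to the robot, and variables do not carry over. Pictures are saved under pics/ and viewed, at most 10 in all, crops included, and the job is handed in when it is done.

Besides the shell and the picture viewer there is one more tool, called after ">>>" as name(argument=value, ...) on one line, values as JSON. apply_moves: Moves the arm, as the interface text tells. Its arguments: {"type":"object","properties":{"targets":{"type":"array"},"force":{"type":"number"}},"required":["targets"]}

```bash
mkdir -p pics
python3 - <<'E'
from bench import sensors, optics, r
import cv2,numpy as np
for n in("scene","side"):
    im=optics.snapshot(n); cv2.imwrite(f"pics/{n}0.png",cv2.resize(im[:,:,::-1],None,fx=1.42,fy=1.42,interpolation=cv2.INTER_CUBIC))
    cv2.imwrite(f"{n}0_raw.png",im[:,:,::-1])
    c=optics.get_calibration(n); print(n,np.round(c["camera_matrix"],1).tolist(),np.round(c["pose"],3).tolist())
c=optics.get_calibration("wrist");print(np.round(c["camera_matrix"],1).tolist(),np.round(c["pose"],3).tolist())
print(sensors.sense())
E
```

```text
scene [[507.9, 0.0, 272.8], [0.0, 507.9, 205.7], [0.0, 0.0, 1.0]] [[-0.875, 0.346, -0.339, 935.421], [0.485, 0.611, -0.625, 668.062], [-0.009, -0.712, -0.703, 920.908], [0.0, 0.0, 0.0, 1.0]]
side [[542.8, 0.0, 281.6], [0.0, 542.8, 211.8], [0.0, 0.0, 1.0]] [[-0.832, -0.332, 0.445, -31.204], [-0.555, 0.53, -0.641, 760.941], [-0.023, -0.78, -0.625, 878.405], [0.0, 0.0, 0.0, 1.0]]
[[332.3, 0.0, 279.7], [0.0, 332.3, 207.6], [0.0, 0.0, 1.0]] [[0.335, -0.909, -0.249, 263.578], [-0.942, -0.323, -0.086, -542.057], [-0.002, 0.263, -0.965, 372.219], [0.0, 0.0, 0.0, 1.0]]
{'time': 0.1, 'joint_pos': array([-7.53661735e+01,  7.51082337e+00,  8.53232618e+01, -2.79151565e-05,
        8.72625974e+01, -4.89293959e+00]), 'qd': array([ 0.06050222, -0.10741746, -0.18159601,  0.05999774,  0.02572963,
       -0.02865325]), 'joint_efforts': array([ 1.82968379e-03, -5.70949030e+01, -5.01944232e+01, -7.68075029e-05,
        8.12478655e-03,  6.30315640e-05]), 'tool_pos': array([ 200.4432218 , -564.99643752,  230.34677146]), 'tcp_rot': array([-1.79903667e+02, -8.21867225e-03,  1.95267605e+01]), 'ft_force': array([-0.5401778 , -0.58206183,  0.84858471]), 'wrist_torque': array([-0.00751383,  0.01426598,  0.02708101]), 'grip_force': 0.0, 'finger_gap': 84.8930611434827}
```

View pics/scene0.png

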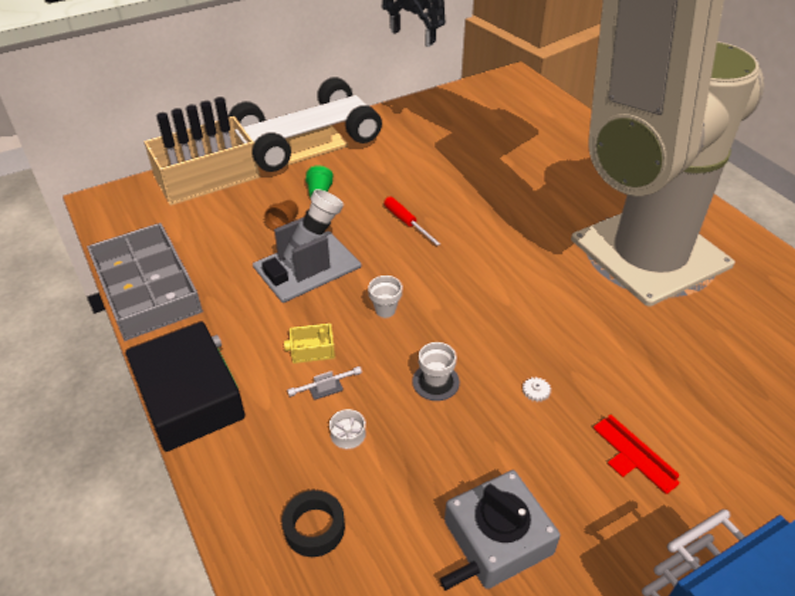

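View pics/side0.png

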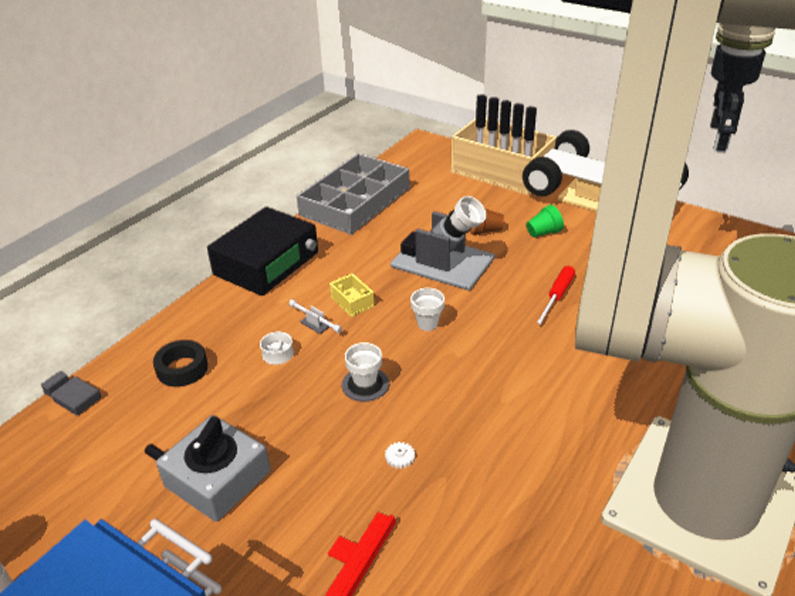

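The scene shows the spare cup at (385,286), the stand cup at (438,356), the tumbler cup mouth at (325,206) and the handle at (503,508). In the side view they are at (428,299), (364,357), (470,213) and (210,440). These are pixels in the enlarged views.

```bash
cat > h.py <<'E'
from bench import sensors, optics, r
import cv2,numpy as np
from scipy.spatial.transform import Rotation as Ro
def ray(c,p):
    K=np.array(c["camera_matrix"]);T=np.array(c["pose"])
    d=T[:3,:3]@np.linalg.solve(K,[p[0],p[1],1.]);return T[:3,3],d/np.linalg.norm(d)
def onplane(c,p,z):
    o,d=ray(c,p);return o+d*(z-o[2])/d[2]
def tri(rays):
    A=sum(np.eye(3)-np.outer(d,d) for o,d in rays);b=sum((np.eye(3)-np.outer(d,d))@o for o,d in rays)
    x=np.linalg.solve(A,b);return x,[round(float(np.linalg.norm(np.cross(x-o,d))),1) for o,d in rays]
def proj(c,X):
    K=np.array(c["camera_matrix"]);T=np.array(c["pose"]);q=K@(T[:3,:3].T@(np.array(X,float)-T[:3,3]));return q[:2]/q[2]
E
python3 - <<'E'
from h import *
cs,cd=[optics.get_calibration(n) for n in("scene","side")]
f=800/560*0+1.42
pts=dict(spare=((385,286),(428,299),60),base=((438,355),(364,357),65),tumb=((326,205),(470,213),0),handle=((503,508),(210,440),0))
for k,(a,b,z) in pts.items():
    a=np.array(a)/f;b=np.array(b)/f
    x,e=tri([ray(cs,a),ray(cd,b)]);print(k,x.round(1),e, onplane(cs,a,z)[:2].round(1),onplane(cd,b,z)[:2].round(1))
# isolator top corners, handle ends, tumbler base corners
for n,c,z,L in(("iso",cs,58,[(446,510),(513,471),(558,531),(492,569)]),("isoS",cd,58,[(158,464),(216,419),(268,452),(215,495)]),
  ("handle",cs,100,[(487,489),(522,515)]),("handleS",cd,100,[(212,420),(200,452)]),("tb",cs,12,[(254,265),(284,297),(360,264)]),("tbS",cd,12,[(392,262),(474,285),(494,250)])):
    print(n,[onplane(c,np.array(p)/f,z)[:2].round(0).tolist() for p in L])
for n,c in(("scene",cs),("side",cd)):
    im=cv2.imread(n+"0_raw.png");h=cv2.cvtColor(im,cv2.COLOR_BGR2HSV)
    m=((h[:,:,1]<45)&(h[:,:,2]>110)).astype(np.uint8)
    k,l,s,ce=cv2.connectedComponentsWithStats(m)
    print(n,[(s[i].tolist()) for i in range(1,k) if 100<s[i,4]<2500])
E
```

```text
spare [ 515.7 -113.    57.9] [1.8, 1.8] [ 516.  -113.4] [ 513.6 -108.2]
base [520.4  66.6  62. ] [2.1, 2.1] [521.   66.2] [517.7  71.9]
tumb [ 538.5 -290.5  124.8] [0.8, 0.8] [ 476.7 -439.3] [ 633.4 -466.4]
handle [589.6 331.6  77.8] [1.0, 1.0] [558.  301.8] [650.2 288.6]
iso [[648.0, 291.0], [538.0, 287.0], [540.0, 385.0], [641.0, 385.0]]
isoS [[635.0, 389.0], [626.0, 286.0], [522.0, 292.0], [532.0, 384.0]]
handle [[601.0, 310.0], [584.0, 361.0]]
handleS [[596.0, 315.0], [569.0, 364.0]]
tb [[678.0, -327.0], [663.0, -221.0], [505.0, -232.0]]
tbS [[665.0, -219.0], [496.0, -239.0], [518.0, -357.0]]
scene [[252, 84, 13, 13, 125], [186, 103, 14, 14, 142], [217, 134, 24, 23, 382], [207, 156, 19, 17, 137], [62, 158, 77, 68, 1415], [179, 165, 75, 47, 927], [260, 194, 23, 29, 483], [295, 241, 26, 31, 598], [203, 258, 51, 21, 287], [369, 266, 18, 16, 225], [232, 289, 25, 27, 536], [315, 332, 79, 71, 1911], [463, 359, 61, 52, 824], [454, 406, 17, 14, 101]]
side [[372, 120, 14, 14, 150], [317, 138, 25, 24, 421], [304, 153, 19, 17, 101], [275, 178, 72, 26, 813], [458, 180, 61, 55, 1933], [289, 203, 24, 30, 522], [519, 202, 41, 19, 136], [204, 211, 36, 23, 219], [183, 234, 24, 22, 418], [243, 241, 26, 32, 627], [110, 294, 77, 73, 1752], [271, 311, 21, 18, 277], [541, 345, 18, 20, 110], [97, 366, 59, 54, 783]]
```

>>> apply_moves(targets=[[41, -30, -9, 0, 0, 0, 0], [41, -30, -9, 0, 0, 0, 0], [41, -30, -9, 0, 0, 0, 0], [41, -30, -9, 0, 0, 0, 0], [41, -30, -9, 0, 0, 0, 0], [41, -30, -9, 0, 0, 0, 0], [41, -30, -9, 0, 0, 0, 0], [41, -30, -9, 0, 0, 0, 0], [0, 0, 0, 0, 0, 0, 0], [0, 0, 0, 0, 0, 0, 0]])

```text
time: 1.35
tool_pos: [429.2, -229.7, 302.8]
tcp_rot: [-180.0, 0.0, 19.6]
ft_force: [-0.5, -0.0, -0.4]
finger_gap: 85.3
grip_force: 0.0
```

```bash
cat >> h.py <<'E'
def snap(tag):
    c=optics.get_calibration("wrist");s=sensors.sense();im=optics.snapshot("wrist")
    cv2.imwrite(f"pics/{tag}.png",im[:,:,::-1]);np.savez(f"{tag}.npz",K=c["camera_matrix"],T=c["pose"]);return c,im,s
def load(tag):
    d=np.load(f"{tag}.npz");return dict(camera_matrix=d["K"],pose=d["T"])
def st():
    s=sensors.sense();print(round(s["time"],2),"tcp",np.round(s["tool_pos"],1),"rot",np.round(s["tcp_rot"],1),"j",np.round(s["joint_pos"]),"f",np.round(s["ft_force"],1),"gap",round(s["finger_gap"],1),"grip",round(s["grip_force"],1));return s
E
python3 -c "
from h import *
st();snap('w1')"
```

```text
1.35 tcp [ 429.2 -229.7  302.8] rot [-180.     0.    19.6] j [-34. -11.  96.  -0.  95.  36.] f [-0.5 -0.  -0.4] gap 85.3 grip 0.0
```

View pics/w1.png

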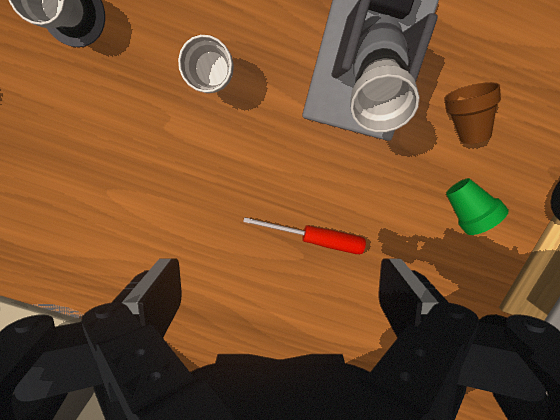

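The wrist view shows the spare's mouth at (205,63), the tumbler cup's mouth at (385,98), and the tumbler plate's +y edge running from (303,117) to (335,0).

Run:
```python
from h import *
c=load('w1');cs,cd=[optics.get_calibration(n) for n in("scene","side")];f=1.42
im=cv2.imread('pics/w1.png');h=cv2.cvtColor(im,cv2.COLOR_BGR2HSV)
m=((h[:,:,1]<60)&(h[:,:,2]>70)).astype(np.uint8)
for (x0,y0,x1,y1) in((170,28,240,100),(345,55,425,140)):
    s=np.zeros_like(m);s[y0:y1,x0:x1]=m[y0:y1,x0:x1]
    ct=max(cv2.findContours(s,cv2.RETR_EXTERNAL,cv2.CHAIN_APPROX_NONE)[0],key=cv2.contourArea)
    print(cv2.boundingRect(ct),cv2.fitEllipse(cv2.convexHull(ct)))
print('spare',onplane(c,(205.5,63.5),60))
print('plate',[onplane(c,p,12)[:2].round(1).tolist() for p in((303,117),(335,0),(395,138))])
print('tumb',tri([ray(c,(385,98)),ray(cs,np.array((326,205))/f),ray(cd,np.array((470,213))/f)]))
for yaw in(4,6,8):
  R=Ro.from_euler('z',yaw,degrees=True).as_matrix();cor=onplane(c,(303,117),12)
  o=cor-R@[-85,60,12]; a=R@[-np.sin(np.radians(35)),0,np.cos(np.radians(35))]
  mo=o+R@[-23,0,90]+60*a;print(yaw,o.round(1),mo.round(1),proj(c,mo).round(1),(proj(cs,mo)*f).round(1),(proj(cd,mo)*f).round(1))
```

```text
(178, 35, 55, 58) ((205.32064819335938, 63.50231170654297), (53.02585983276367, 59.28787612915039), 149.9422149658203)
(345, 55, 79, 85) ((382.638916015625, 87.67210388183594), (79.79376983642578, 111.13068389892578), 24.573192596435547)
spare [ 517.46232046 -112.85876285   60.        ]
plate [[501.8, -234.0], [635.9, -222.8], [517.0, -353.7]]
tumb (array([ 539.15773024, -291.21539237,  124.59452251]), [1.1, 1.3, 0.8])
4 [ 590.8 -287.9    0. ] [ 533.5 -291.9  139.1] [387.2 104.8] [327.5 196.9] [472.9 207.1]
6 [ 592.6 -284.8    0. ] [ 535.5 -290.8  139.1] [386.9 102.1] [326.8 197.5] [471.6 207.1]
8 [ 594.3 -281.6    0. ] [ 537.5 -289.6  139.1] [386.6  99.4] [326.1 198.2] [470.3 207.1]
```

>>> apply_moves(targets=[[50, -30, 0, 0, 0, 0, 0], [50, -30, 0, 0, 0, 0, 0], [50, -30, 0, 0, 0, 0, 0], [50, -30, 0, 0, 0, 0, 0], [50, -30, 0, 0, 0, 0, 0], [0, -45, 0, 0, 0, 0, 0], [0, -45, 0, 0, 0, 0, 0], [0, -45, 0, 0, 0, 0, 0], [0, -45, 0, 0, 0, 0, 0], [0, -45, 0, 0, 0, 0, 0], [0, 0, 0, 0, 0, -0.18, 0], [0, 0, 0, 0, 0, -0.18, 0], [0, 0, 0, 0, 0, -0.18, 0], [0, 0, 0, 0, 0, -0.18, 0], [0, 0, 0, 0, 0, -0.18, 0], [0, 0, 0, 0, 0, -0.18, 0], [0, 0, 0, 0, 0, -0.18, 0], [0, 0, 0, 0, 0, -0.18, 0], [0, 0, 0, 0, 0, -0.18, 0], [0, 0, 0, 0, 0, 0, 0]])

```text
time: 3.9
tool_pos: [540.1, 205.7, 302.7]
tcp_rot: [-179.9, 0.0, 112.2]
ft_force: [-0.2, -1.4, -0.2]
finger_gap: 85.3
grip_force: 0.0
```

```bash
python3 -c "
from h import *
st();snap('w2')"
```

```text
3.9 tcp [540.1 205.7 302.7] rot [-179.9    0.   112.2] j [16.  3. 83. -0. 94. -6.] f [-0.2 -1.4 -0.2] gap 85.3 grip 0.0
```

View pics/w2.png

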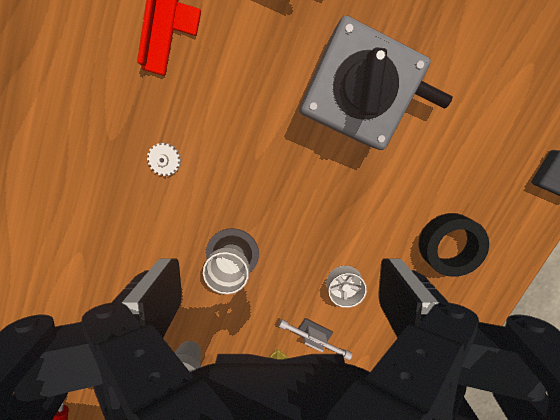

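Run:
```python
from h import *
c=load('w2');im=cv2.imread('pics/w2.png')
b=[onplane(c,p,60)[:2] for p in((349,28),(420,65),(381,139),(314,106))]
print(np.round(b,1).tolist(),np.mean(b,0).round(1))
for i in range(4):
    d=b[(i+1)%4]-b[i];print(np.degrees(np.arctan2(d[1],d[0])).round(1),np.linalg.norm(d).round(1))
print('base',onplane(c,(226,272),65).round(1),'gland end',onplane(c,(450,100),40).round(1))
cr=cv2.convertScaleAbs(cv2.resize(im[10:155,295:465],None,fx=4,fy=4,interpolation=cv2.INTER_CUBIC),alpha=1.8,beta=20);cv2.imwrite('pics/w2c.png',cr)
```

```text
[[548.4, 378.7], [634.3, 375.0], [630.8, 289.4], [545.9, 293.5]] [589.8 334.1]
-2.5 86.0
-92.4 85.7
177.2 85.0
88.4 85.3
base [523.6  69.8  65. ] gland end [690.8 360.4  40. ]
```

View pics/w2c.png

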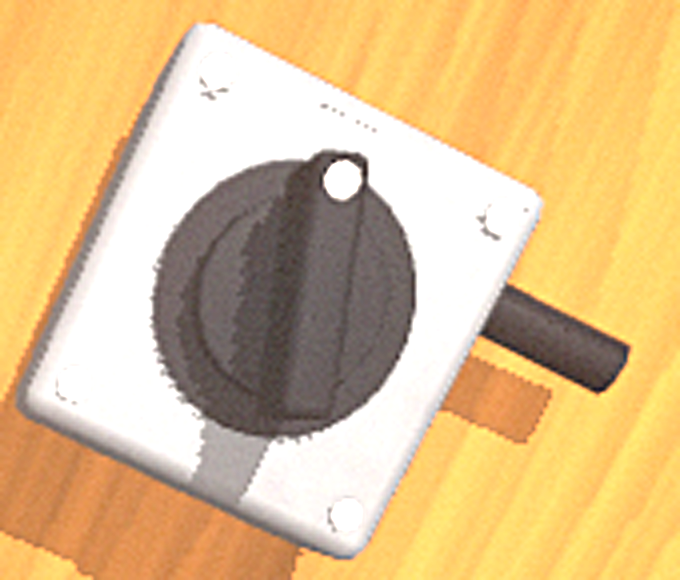

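The crop shows the bar's top face running from image pixel (380,49), the dotted end, to (373,113). The box is yawed about -2.7° with the gland to +x.

Run:
```python
from h import *
c=load('w2')
a,b=[onplane(c,p,100) for p in((380,50),(373,112))];d=a-b
print(a,b,np.degrees(np.arctan2(d[1],d[0])),np.linalg.norm(d),(a+b)/2)
R=Ro.from_euler('xyz',[-179.9,0,112.2],degrees=True).as_matrix()
print('tool delta to handle centre', R.T@(np.array([590,334,302.7])-[540.1,205.7,302.7]))
```

```text
[580.36155089 361.23716276 100.        ] [599.48254115 307.81267418 100.        ] 109.69263631388998 56.74317799576803 [589.92204602 334.52491847 100.        ]
tool delta to handle centre [99.93494077 94.67777093 -0.16524405]
```

>>> apply_moves(targets=[[50, 47, 0, 0, 0, 0, 0], [50, 47.5, 0, 0, 0, 0.044, 0], [0, 0, 45, 0, 0, 0, 0.4], [0, 0, 45, 0, 0, 0, 0.4], [0, 0, 45, 0, 0, 0, 0.4], [0, 0, 45, 0, 0, 0, 0.4], [0, 0, 30, 0, 0, 0, 0.4], [0, 0, 16, 0, 0, 0, 0.4], [0, 0, 0, 0, 0, 0, 0.4], [0, 0, 0, 0, 0, 0, 1], [0, 0, 0, 0, 0, 0, 1], [0, 0, 0, 0, 0, 0, 1], [0, 0, 0, 0, 0, 0, 1], [0, 0, 0, 0, 0, 0, 1]], force=40)

```text
time: 5.7
tool_pos: [591.2, 326.3, 80.7]
tcp_rot: [179.1, -0.1, 109.8]
ft_force: [25.8, 11.1, -14.0]
finger_gap: 13.4
grip_force: 40.6
```

>>> apply_moves(targets=[[0, 0, 0, 0, 0, 0, 0.5], [0, 0, 0, 0, 0, 0, 0.5], [0, 0, 0, 0, 0, 0, 0.5], [0, 0, 0, 0, 0, 0, 0.5]])

```text
time: 6.2
tool_pos: [584.5, 324.0, 77.5]
tcp_rot: [180.0, -0.0, 109.8]
ft_force: [0.8, 0.3, 0.1]
finger_gap: 42.8
grip_force: 0.0
```

>>> apply_moves(targets=[[7.5, 8.5, 1, 0, 0, 0, 0.5], [0, 0, 0, 0, 0, 0, 1], [0, 0, 0, 0, 0, 0, 1], [0, 0, 0, 0, 0, 0, 1], [0, 0, 0, 0, 0, 0, 1]], force=45)

```text
time: 6.82
tool_pos: [589.4, 334.0, 76.3]
tcp_rot: [-179.9, -0.0, 109.8]
ft_force: [-5.5, -0.5, 2.8]
finger_gap: 13.1
grip_force: 45.1
```

Gripped on axis. Now I'll turn it counter-clockwise by about 68°.

>>> apply_moves(targets=[[0, 0, 0, 0, 0, -0.12, 1], [0, 0, 0, 0, 0, -0.12, 1], [0, 0, 0, 0, 0, -0.12, 1], [0, 0, 0, 0, 0, -0.12, 1], [0, 0, 0, 0, 0, -0.12, 1], [0, 0, 0, 0, 0, -0.12, 1], [0, 0, 0, 0, 0, -0.12, 1], [0, 0, 0, 0, 0, -0.12, 1], [0, 0, 0, 0, 0, -0.12, 1], [0, 0, 0, 0, 0, -0.09, 1], [0, 0, 0, 0, 0, 0, 1]])

```text
time: 8.2
tool_pos: [589.3, 333.9, 76.3]
tcp_rot: [-180.0, -0.1, 176.9]
ft_force: [-6.5, -1.2, 3.7]
finger_gap: 12.7
grip_force: 45.2
```

```bash
python3 -c "
from h import *
s=st();print(s['wrist_torque'])"
```

```text
8.2 tcp [589.3 333.9  76.3] rot [-1.800e+02 -1.000e-01  1.769e+02] j [ 25.  26.  80.   0.  74. -62.] f [-6.5 -1.2  3.7] gap 12.7 grip 45.2
[-0.05772109  0.94804791  0.13763916]
```

>>> apply_moves(targets=[[0, 0, 0, 0, 0, -0.04, 1], [0, 0, 0, 0, 0, -0.04, 1], [0, 0, 0, 0, 0, 0, 1]])

```text
time: 8.57
tool_pos: [589.2, 333.9, 76.3]
tcp_rot: [180.0, -0.1, -178.6]
ft_force: [-7.3, -0.6, 4.7]
finger_gap: 13.2
grip_force: 57.6
```

```bash
python3 -c "
from h import *
s=st();print(s['wrist_torque'])"
```

```text
8.57 tcp [589.2 333.9  76.3] rot [ 1.800e+02 -1.000e-01 -1.786e+02] j [ 25.  26.  80.   0.  74. -66.] f [-7.3 -0.6  4.7] gap 13.2 grip 57.6
[-0.06002857  1.05016874 -1.37743062]
```

>>> apply_moves(targets=[[0, 0, 0, 0, 0, 0, 0.4], [0, 0, 0, 0, 0, 0, 0.4], [0, 0, 0, 0, 0, 0, 0.4], [0, 0, 0, 0, 0, 0, 0.4], [0, 0, -40, 0, 0, 0, 0], [0, 0, -45, 0, 0, 0, 0], [0, 0, -45, 0, 0, 0, 0], [0, 0, -45, 0, 0, 0, 0], [0, 0, -45, 0, 0, 0, 0], [0, 0, 0, 0, 0, 0, 0]])

```text
time: 9.82
tool_pos: [592.1, 334.9, 302.6]
tcp_rot: [179.8, 0.5, -178.6]
ft_force: [-0.1, 0.1, -0.6]
finger_gap: 85.6
grip_force: 0.0
```

```bash
python3 -c "
from h import *
st();c,im,s=snap('w3')
cen=proj(c,[590,334,80]);print(cen)
x,y=[int(v) for v in cen]
x=max(x,80);y=max(y,80)
cr=im[y-80:y+80,x-80:x+80,::-1];cv2.imwrite('pics/w3c.png',cv2.convertScaleAbs(cv2.resize(cr,None,fx=3,fy=3,interpolation=cv2.INTER_CUBIC),alpha=1.8,beta=20));print(x,y)"
```

```text
9.82 tcp [592.1 334.9 302.6] rot [ 179.8    0.5 -178.6] j [ 25.  19.  65.  -0.  96. -66.] f [-0.1  0.1 -0.6] gap 85.6 grip 0.0
[277.20854745 175.1396037 ]
277 175
```

View pics/w3c.png

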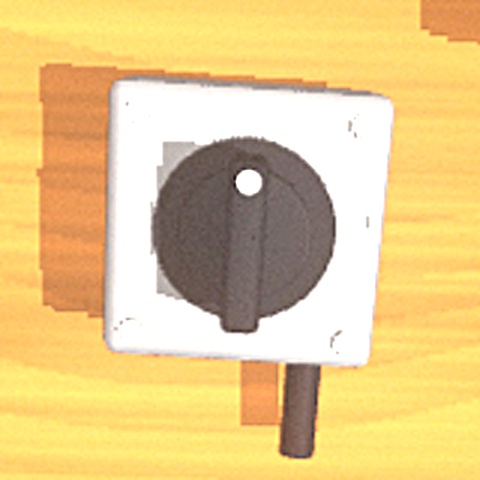

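>>> apply_moves(targets=[[11, -20, 0, 0, 0, 0, 0], [11, -40, 0, 0, 0, 0, 0], [11, -46, 0, 0, 0, 0, 0], [11, -46, 0, 0, 0, 0, 0], [11, -46, 0, 0, 0, 0, 0], [11, -46, 0, 0, 0, 0, 0], [11, -46, 0, 0, 0, 0, 0], [11, -46, 0, 0, 0, 0, 0], [11, -46, 0, 0, 0, 0, 0], [11, -46, 0, 0, 0, 0, 0], [11, -46, 0, 0, 0, 0, 0], [11, -46, 0, 0, 0, 0, 0], [11, -46, 0, 0, 0, 0, 0], [14, -40, 0, 0, 0, 0, 0], [0, -5, 0, 0, 0, 0, 0]])

```text
time: 11.75
tool_pos: [446.9, -282.7, 294.3]
tcp_rot: [179.9, -0.2, -178.8]
ft_force: [1.0, 0.1, -0.6]
finger_gap: 85.4
grip_force: 0.0
```

>>> apply_moves(targets=[[0, 0, 0, 0, 0, 0.18, 0], [0, 0, 0, 0, 0, 0.18, 0], [0, 0, 0, 0, 0, 0.18, 0], [0, 0, 0, 0, 0, 0.18, 0], [0, 0, 0, 0, 0, 0.18, 0], [0, 0, 0, 0, 0, 0.18, 0], [0, 0, 0, 0, 0, 0.18, 0], [0, 0, 0, 0, 0, 0.18, 0], [0, 0, 0, 0, 0, 0.18, 0], [0, 0, 0, 0, 0, 0.18, 0], [0, 0, 0, 0, 0, 0.18, 0], [0, 0, 0, 0, 0, 0.18, 0], [0, 0, 0, 0, 0, 0.18, 0], [0, 0, 0, 0, 0, 0.18, 0], [0, 0, 0, 0, 0, 0.18, 0], [0, 0, 0, 0, 0, 0.18, 0], [0, 0, 0, 0, 0, 0.18, 0], [0, 0, 0, 0, 0, 0.01, 0]])

```text
time: 14.0
tool_pos: [448.6, -279.8, 295.2]
tcp_rot: [-179.9, 0.1, 5.6]
ft_force: [-0.4, -0.2, -0.2]
finger_gap: 85.5
grip_force: 0.0
```

>>> apply_moves(targets=[[0, 0, 0, 0, 0.15, 0, 0], [0, 0, 0, 0, 0.16, 0, 0], [0, 0, 0, 0, 0.16, 0, 0], [0, 0, 0, 0, 0.141, 0, 0], [0, 0, 0, 0, 0, 0, 0]])

```text
time: 14.62
tool_pos: [446.6, -280.4, 293.5]
tcp_rot: [-179.9, -34.9, 5.4]
ft_force: [-0.5, 0.3, -0.1]
finger_gap: 85.2
grip_force: 0.0
```

```bash
python3 -c "
from h import *
st();c,im,s=snap('w4')
p=proj(c,[535.5,-290.8,139]);print(p)
x,y=[int(v) for v in p];x0,y0=x-100,max(y-100,0);print(x0,y0)
cv2.imwrite('pics/w4c.png',cv2.resize(im[y0:y0+200,x0:x0+200,::-1],None,fx=3,fy=3,interpolation=cv2.INTER_CUBIC))"
```

```text
14.62 tcp [ 446.6 -280.4  293.5] rot [-179.9  -34.9    5.4] j [-59. -28. 117.  32.  77.  22.] f [-0.5  0.3 -0.1] gap 85.2 grip 0.0
[300.03681007 204.01664293]
200 104
```

View pics/w4c.png

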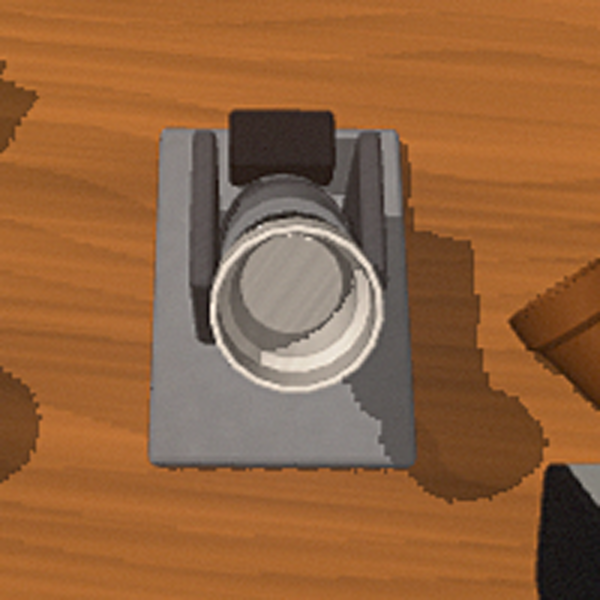

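The crop shows the mouth ellipse centred at image (299,206), about 2 px from my prediction. The plate corners are at (255,147), (250,259), (337.5,259) and (333,147).

```bash
cat >> h.py <<'E'
def delta(P):  # world target -> tool-axes shift from the present pose
    s=sensors.sense();R=Ro.from_euler('xyz',s["tcp_rot"],degrees=True).as_matrix();return (R.T@(np.array(P,float)-s["tool_pos"])).round(1)
E
python3 - <<'E'
from h import *
c=load('w4')
P=[onplane(c,(200+a/3,104+b/3),12) for a,b in((165,130),(151,465),(413,465),(400,130))]
print(np.round(P,1).tolist(),np.mean(P,0).round(1))
for i,j in((1,0),(2,3),(2,1),(3,0)):
    d=P[j]-P[i];print(np.degrees(np.arctan2(d[1],d[0])).round(1),np.linalg.norm(d).round(1))
m=onplane(c,(299,206.4),139.1);print('mouth',m)
a=Ro.from_euler('z',5.5,degrees=True).as_matrix()@[-np.sin(.6109),0,np.cos(.6109)]
o=np.mean(P,0)*[1,1,0]+Ro.from_euler('z',5.5,degrees=True).as_matrix()@[-23,0,90]
print('mouth from plate',o+60*a)
for k in (60,-8+19-19,):pass
cup=m-60*a
for L in (52,):
    g=cup+L*a; print('grasp',g,'TCP',g-19*a, 'pre', g+71*a, delta(g-19*a))
s=sensors.sense();R=Ro.from_euler('xyz',s["tcp_rot"],degrees=True).as_matrix();print(R[:,2],-a)
E
```

```text
[[666.2, -220.7, 12.0], [499.5, -234.9, 12.0], [510.6, -349.6, 12.0], [677.4, -336.7, 12.0]] [ 588.4 -285.5   12. ]
4.9 167.4
4.4 167.3
95.5 115.2
95.5 116.6
mouth [ 532.86203193 -289.96935506  139.1       ]
mouth from plate [ 531.27058062 -290.96785218  139.14792631]
grasp [ 537.42974512 -289.5295343   132.54694316] TCP [ 548.27806393 -288.48496001  116.98343316] pre [ 496.89129061 -293.4329435   190.70532263] [-20.1  17.3 203.1]
[ 0.56878962  0.05514391 -0.82063239] [ 0.57096415  0.05497759 -0.81913211]
```

>>> apply_moves(targets=[[-10, 9, 0, 0, 0, 0, 0], [-10.5, 8.5, 0, 0, 0, 0, 0], [0, 0, 30, 0, 0, 0, 0], [0, 0, 40, 0, 0, 0, 0], [0, 0, 40, 0, 0, 0, 0], [0, 0, 20, 0, 0, 0, 0], [0, 0, 0, 0, 0, 0, 0]])

```text
time: 15.55
tool_pos: [507.6, -291.6, 175.7]
tcp_rot: [-179.8, -34.8, 5.5]
ft_force: [0.7, 0.2, 0.0]
finger_gap: 84.9
grip_force: 0.0
```

```bash
python3 -c "
from h import *
st();print(delta([546.6,-288.9,118.6]));c,im,s=snap('w5')
print(proj(c,[532.3,-290.3,139.1]))
h=cv2.cvtColor(im,cv2.COLOR_RGB2HSV)
p=proj(c,[532.3,-290.3,139.1]).astype(int)
cv2.imwrite('pics/w5v.png',im[:,:,::-1])"
```

```text
15.55 tcp [ 507.6 -291.6  175.7] rot [-179.8  -34.8    5.5] j [-53. -14. 119.  34.  60.  18.] f [0.7 0.2 0. ] gap 84.9 grip 0.0
[-0.5  1.4 69.2]
[283.49309449 234.23671432]
```

View pics/w5v.png

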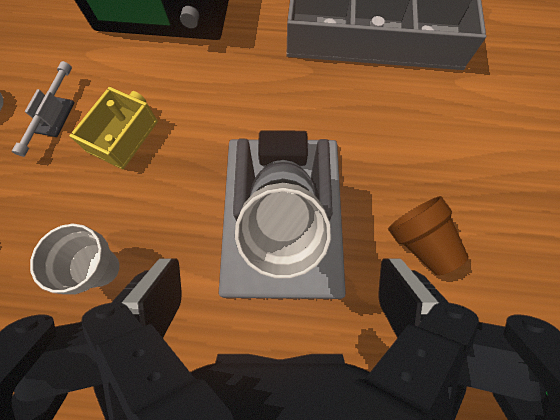

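The mouth is centred at (282,231) between the fingers, as predicted. I'll go in and close on the collar.

>>> apply_moves(targets=[[0.5, 1, 20, 0, 0, 0, 0], [0, 0, 20, 0, 0, 0, 0], [0, 0, 20, 0, 0, 0, 0], [0, 0, 9, 0, 0, 0, 0], [0, 0, 0, 0, 0, 0, 0], [0, 0, 0, 0, 0, 0, 0.2], [0, 0, 0, 0, 0, 0, 0.6], [0, 0, 0, 0, 0, 0, 0.6], [0, 0, 0, 0, 0, 0, 0.6]], force=45)

```text
time: 16.73
tool_pos: [547.9, -290.4, 123.8]
tcp_rot: [179.9, -35.1, 5.6]
ft_force: [-8.1, 2.7, 9.3]
finger_gap: 55.2
grip_force: 44.7
```

```bash
cat >> h.py <<'E'
def rim(tag,guess,rad,D=58.):
    """mouth rim: outermost bright low-saturation hull near guess -> ellipse"""
    im=cv2.imread(f'pics/{tag}.png');h=cv2.cvtColor(im,cv2.COLOR_BGR2HSV)
    m=((h[:,:,1]<50)&(h[:,:,2]>150)).astype(np.uint8);k=np.zeros_like(m);cv2.circle(k,tuple(int(v) for v in guess),rad,1,-1);m&=k
    m=cv2.morphologyEx(m,cv2.MORPH_OPEN,np.ones((2,2),np.uint8))
    n,l,s,ce=cv2.connectedComponentsWithStats(m);i=1+np.argmax(s[1:,4]);ys,xs=np.where(l==i)
    e=cv2.fitEllipse(cv2.convexHull(np.c_[xs,ys].astype(np.float32)));return e,s[i].tolist()
E
python3 - <<'E'
from h import *
s=st();c,im,_=snap('w6')
a=Ro.from_euler('z',5.5,degrees=True).as_matrix()@[-np.sin(.6109),0,np.cos(.6109)]
m0=np.array([532.3,-290.3,139.1]);p=proj(c,m0);print(p)
print(rim('w5',(283,232),60));e,b=rim('w6',p,80);print(e,b)
R=Ro.from_euler('xyz',s["tcp_rot"],degrees=True).as_matrix()
print('expected mouth in tool',(R.T@(m0-s['tool_pos'])).round(1))
for d in(-20,-25,-30):  # mouth plane at tool z=d
    T=s['tool_pos']+d*R[:,2]; o,dr=ray(c,e[0]);t=((T-o)@R[:,2])/(dr@R[:,2]);x=R.T@(o+t*dr-s['tool_pos'])
    cc=np.array(c['pose']);depth=(o+t*dr-o)@cc[:3,2];print(d,x.round(1),'predicted px width',58*c['camera_matrix'][0][0]/depth)
E
```

```text
16.73 tcp [ 547.9 -290.4  123.8] rot [179.9 -35.1   5.6] j [-49.  -5. 117.  36.  52.  17.] f [-8.1  2.7  9.3] gap 55.2 grip 44.7
[277.92269897 297.09360172]
(((282.68927001953125, 232.33184814453125), (94.24343872070312, 96.2607192993164), 128.41885375976562), [236, 184, 96, 96, 5026])
((279.7102966308594, 289.0180969238281), (135.71875, 138.9817657470703), 131.86961364746094) [213, 219, 136, 138, 8456]
expected mouth in tool [ -3.9  -1.6 -21.5]
-20 [ -1.   -0.9 -20. ] predicted px width 142.4859937969639
-25 [  1.7  -0.9 -25. ] predicted px width 148.58713907312438
-30 [  4.5  -0.9 -30. ] predicted px width 155.23415105052817
```

>>> apply_moves(targets=[[0, 0, -5, 0, 0, 0, 0.6], [0, 0, -10, 0, 0, 0, 0.6], [0, 0, -15, 0, 0, 0, 0.6], [0, 0, -20, 0, 0, 0, 0.6], [0, 0, -20, 0, 0, 0, 0.6], [0, 0, -10, 0, 0, 0, 0.6], [0, 0, 0, 0, 0, 0, 0.6]])

```text
time: 17.65
tool_pos: [501.9, -294.9, 188.5]
tcp_rot: [179.9, -35.1, 5.6]
ft_force: [-0.2, -0.3, -0.9]
finger_gap: 54.9
grip_force: 47.8
```

Run:
```python
from h import *
s=st();c,im,_=snap('w7');print(rim('w7',(279,289),80))
```

```text
17.65 tcp [ 501.9 -294.9  188.5] rot [179.9 -35.1   5.6] j [-54. -15. 119.  34.  62.  18.] f [-0.2 -0.3 -0.9] gap 54.9 grip 47.8
(((279.764404296875, 289.08428955078125), (136.4385223388672, 138.8338623046875), 127.90900421142578), [213, 219, 136, 138, 8562])
```

>>> apply_moves(targets=[[0, 0, -10, 0, -0.12, 0, 0.6], [0, 0, -10, 0, -0.13, 0, 0.6], [0, 0, -10, 0, -0.13, 0, 0.6], [0, 0, -10, 0, -0.12, 0, 0.6], [0, 0, 0, 0, -0.112, 0, 0.6], [-4, -20, 0, 0, 0, 0, 0.6], [-4, -35, 0, 0, 0, 0, 0.6], [-4, -42, 0, 0, 0, 0, 0.6], [-4, -42, 0, 0, 0, 0, 0.6], [-4, -42, 0, 0, 0, 0, 0.6], [-4, -42, 0, 0, 0, 0, 0.6], [-4, -42, 0, 0, 0, 0, 0.6], [-4, -42, 0, 0, 0, 0, 0.6], [-4, -35, 0, 0, 0, 0, 0.6], [0, -20, 0, 0, 0, 0, 0.6], [0, 0, 0, 0, 0, 0, 0.6]])

```text
time: 19.7
tool_pos: [414.5, 62.5, 222.7]
tcp_rot: [-180.0, 0.1, 5.7]
ft_force: [0.4, -0.4, -1.0]
finger_gap: 55.0
grip_force: 48.2
```

Run:
```python
from h import *
s=st();c,im,_=snap('w8');p=proj(c,[522,68,65]);print(p);print(rim('w8',(279,289),80))
e=rim('w8',p,40);print(e,onplane(c,e[0][0],65),onplane(c,p,65))
p=proj(c,[517,-112,60]);print(p)
```

```text
19.7 tcp [414.5  62.5 222.7] rot [-1.8e+02  1.0e-01  5.7e+00] j [  2. -21. 113.   0.  89.  86.] f [ 0.4 -0.4 -1. ] gap 55.0 grip 48.2
[287.22263157  66.42809319]
(((287.73974609375, 264.1619567871094), (63.125186920166016, 135.3667449951172), 105.2264175415039), [220, 231, 129, 67, 3915])
(((289.03167724609375, 65.39411163330078), (68.10111999511719, 73.31687927246094), 2.513521909713745), [255, 29, 69, 74, 2446]) [522.94978841  66.58030503  65.        ] [522.  68.  65.]
[492.4078612   95.75765269]
```

```bash
python3 - <<'E'
from h import *
im=cv2.imread('pics/w8.png');h=cv2.cvtColor(im,cv2.COLOR_BGR2HSV)
m=(h[:,:,1]<50)&(h[:,:,2]>150)
for y in range(26,106,4):
    x=np.where(m[y,245:335])[0]+245;print(y,(x.min(),x.max(),(x.min()+x.max())/2) if len(x) else None,end=' ')
E
python3 -c "
import cv2;im=cv2.imread('pics/w8.png');a=cv2.resize(im[15:120,230:350],None,fx=5,fy=5);cv2.imwrite('pics/w8c.png',a)"
```

```text
26 None 30 (np.int64(276), np.int64(299), np.float64(287.5)) 34 (np.int64(270), np.int64(307), np.float64(288.5)) 38 (np.int64(265), np.int64(311), np.float64(288.0)) 42 (np.int64(262), np.int64(315), np.float64(288.5)) 46 (np.int64(259), np.int64(317), np.float64(288.0)) 50 (np.int64(257), np.int64(319), np.float64(288.0)) 54 (np.int64(256), np.int64(320), np.float64(288.0)) 58 (np.int64(255), np.int64(321), np.float64(288.0)) 62 (np.int64(254), np.int64(322), np.float64(288.0)) 66 (np.int64(255), np.int64(322), np.float64(288.5)) 70 (np.int64(255), np.int64(321), np.float64(288.0)) 74 (np.int64(255), np.int64(320), np.float64(287.5)) 78 (np.int64(257), np.int64(319), np.float64(288.0)) 82 (np.int64(258), np.int64(317), np.float64(287.5)) 86 (np.int64(261), np.int64(315), np.float64(288.0)) 90 (np.int64(264), np.int64(312), np.float64(288.0)) 94 (np.int64(268), np.int64(308), np.float64(288.0)) 98 (np.int64(274), np.int64(300), np.float64(287.0)) 102 None
```

View pics/w8c.png

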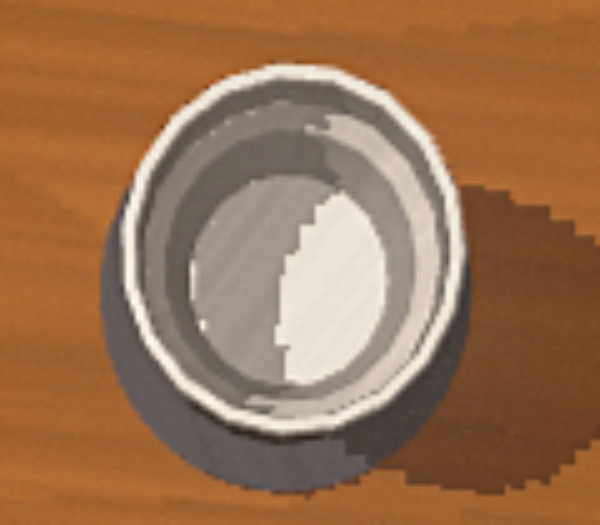

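The crop shows the stand cup's rim as a clean ellipse centred at image (288,65), so the cup is at (523, 67.5). I'll move above it and then descend.

>>> apply_moves(targets=[[20, 1, 0, 0, 0, 0, 0.6], [30, 2, 0, 0, 0, 0, 0.6], [30, 2, 0, 0, 0, 0, 0.6], [30, 1, 0, 0, 0, 0, 0.6], [0, 0, 30, 0, 0, 0, 0.6], [0, 0, 40, 0, 0, 0, 0.6], [0, 0, 30, 0, 0, 0, 0.6], [0, 0, 7, 0, 0, 0, 0.6], [0, 0, 0, 0, 0, 0, 0.6]])

```text
time: 20.88
tool_pos: [525.0, 65.1, 116.4]
tcp_rot: [180.0, 0.1, 5.5]
ft_force: [-0.2, 0.2, -2.3]
finger_gap: 54.9
grip_force: 48.2
```

>>> apply_moves(targets=[[0, -2.7, 8, 0, 0, 0, 0.6], [0, 0, 8, 0, 0, 0, 0.6], [0, 0, 8, 0, 0, 0, 0.6], [0, 0, 8, 0, 0, 0, 0.6], [0, 0, 4, 0, 0, 0, 0.6], [0, 0, 2, 0, 0, 0, 0.6], [0, 0, 2, 0, 0, 0, 0.6], [0, 0, 0, 0, 0, 0, 0.6]])

```text
time: 21.88
tool_pos: [524.6, 68.4, 76.4]
tcp_rot: [-180.0, 0.1, 5.5]
ft_force: [0.1, 0.3, -1.0]
finger_gap: 55.0
grip_force: 48.2
```

>>> apply_moves(targets=[[0, 0, 2, 0, 0, 0, 0.6], [0, 0, 2, 0, 0, 0, 0.6], [0, 0, 2, 0, 0, 0, 0.6], [0, 0, 1, 0, 0, 0, 0.6], [0, 0, 0, 0, 0, 0, 0.6]])

```text
time: 22.5
tool_pos: [524.5, 68.3, 69.3]
tcp_rot: [180.0, 0.1, 5.5]
ft_force: [0.8, -0.3, -1.9]
finger_gap: 55.2
grip_force: 48.2
```

>>> apply_moves(targets=[[0, 0, 1, 0, 0, 0, 0.6], [0, 0, 1, 0, 0, 0, 0.6], [0, 0, 1, 0, 0, 0, 0.6], [0, 0, 0, 0, 0, 0, 0.6]])

```text
time: 23.0
tool_pos: [525.0, 68.2, 66.7]
tcp_rot: [180.0, 0.0, 5.5]
ft_force: [0.2, -3.4, 1.1]
finger_gap: 55.2
grip_force: 48.4
```

>>> apply_moves(targets=[[0, 0, 1, 0, 0, 0, 0.6], [0, 0, 1, 0, 0, 0, 0.6], [0, 0, 1, 0, 0, 0, 0.6], [0, 0, 0, 0, 0, 0, 0.6]])

```text
time: 23.5
tool_pos: [526.7, 68.0, 65.9]
tcp_rot: [179.9, -0.2, 5.5]
ft_force: [-1.2, -3.7, 14.9]
finger_gap: 55.1
grip_force: 49.2
```

>>> apply_moves(targets=[[0, 0, -2, 0, 0, 0, 0.6], [0, 0, 0, 0, 0, 0, 0.3], [0, 0, 0, 0, 0, 0, 0.15], [0, 0, 0, 0, 0, 0, 0], [0, 0, 0, 0, 0, 0, 0], [0, 0, 0, 0, 0, 0, 0], [0, 0, -15, 0, 0, 0, 0], [0, 0, -40, 0, 0, 0, 0], [0, 0, -45, 0, 0, 0, 0], [0, 0, -40, 0, 0, 0, 0], [0, 0, 0, 0, 0, 0, 0]])

```text
time: 24.88
tool_pos: [527.5, 68.5, 211.2]
tcp_rot: [180.0, -0.5, 5.5]
ft_force: [0.3, -0.7, -0.2]
finger_gap: 85.6
grip_force: 0.0
```

Run:
```python
from h import *
s=st();c,im,_=snap('w9')
p=proj(c,[523,67.6,87]);e=rim('w9',p,75);print(p,e,onplane(c,e[0][0],87),332.3*58/max(e[0][1]))
for n in("scene","side"):
    cc=optics.get_calibration(n);i=optics.snapshot(n);cv2.imwrite(f"pics/{n}9.png",i[:,:,::-1]);p=proj(cc,[523,67.6,87]);q=proj(cc,[517.4,-112.8,60])
    for pp in(p,q):
        e=rim(n+'9',pp,22);print(n,pp.round(1),e)
```

```text
24.88 tcp [527.5  68.5 211.2] rot [180.   -0.5   5.5] j [ 2. -3. 98. -0. 84. 86.] f [ 0.3 -0.7 -0.2] gap 85.6 grip 0.0
[281.22896693 207.59706834] (((279.94671630859375, 207.72482299804688), (65.90448760986328, 68.67789459228516), 89.25031280517578), [246, 175, 68, 66, 1678]) [522.78743862  68.64853611  87.        ] 280.6346949687222
scene [308.4 244.2] (((309.23358154296875, 250.7790985107422), (26.548553466796875, 31.775043487548828), 176.48577880859375), [297, 236, 26, 31, 599])
scene [270.7 201.8] (((268.35833740234375, 205.0556640625), (13.52352523803711, 36.89311218261719), 166.35293579101562), [261, 204, 16, 20, 124])
side [255. 242.] (((256.2023010253906, 249.78871154785156), (28.309558868408203, 30.48579216003418), 174.77587890625), [243, 236, 26, 28, 643])
side [301.1 209. ] (((302.3772888183594, 217.2179412841797), (21.36349868774414, 29.706941604614258), 145.60491943359375), [290, 205, 24, 27, 338])
```

Run:
```python
from h import *
for n in("scene","side"):
    c=optics.get_calibration(n)
    for f in(n+"0_raw.png","pics/"+n+"9.png"):
        h=cv2.cvtColor(cv2.imread(f),cv2.COLOR_BGR2HSV);m=((h[:,:,1]<45)&(h[:,:,2]>110)).astype(np.uint8)
        k,l,s,ce=cv2.connectedComponentsWithStats(m);q=proj(c,[523,67.6,60]);print(f,[s[i].tolist() for i in range(1,k) if np.hypot(*(ce[i]-q))<40 and s[i,4]>30])
    for z in(5,65,87):
        t=np.linspace(0,6.28,40);P=np.array([proj(c,[523+29*np.cos(a),67.6+29*np.sin(a),z]) for a in t]);print(n,z,P.min(0).round(1),P.max(0).round(1))
c=load('w9')
for z in(65,87):
    P=np.array([proj(c,[523+29*np.cos(a),67.6+29*np.sin(a),z]) for a in t]);print(z,P.min(0).round(1),P.max(0).round(1))
a=[]
for f,c,r_ in(("scene9",optics.get_calibration("scene"),45),("side9",optics.get_calibration("side"),45),("w9",load('w9'),60)):
    im=cv2.imread(f"pics/{f}.png");x,y=proj(c,[523,67.6,60]).astype(int);a.append(cv2.resize(im[y-r_:y+r_,x-r_:x+r_],(260,260),interpolation=cv2.INTER_CUBIC))
cv2.imwrite('pics/m9.png',np.hstack(a))
```

```text
scene0_raw.png [[295, 241, 26, 31, 598]]
pics/scene9.png [[296, 235, 26, 37, 769]]
scene 5 [294.3 258. ] [319.7 278. ]
scene 65 [294.8 240.8] [321.3 261. ]
scene 87 [295.1 234.2] [321.8 254.5]
side0_raw.png [[243, 241, 26, 32, 627]]
pics/side9.png [[241, 235, 32, 46, 895]]
side 5 [244.2 260. ] [269.6 278. ]
side 65 [242.4 240.7] [268.6 258.5]
side 87 [241.7 233.3] [268.3 251. ]
65 [248.7 169.1] [313.6 232.1]
87 [246.3 173. ] [316.2 240.5]
```

>>> apply_moves(targets=[[-4, 25, 0, 0, -0.009, 0, 0], [-6, 40, 0, 0, 0, 0, 0], [-6, 40, 0, 0, 0, 0, 0], [-6, 40, 0, 0, 0, 0, 0], [-6, 35, 0, 0, 0, 0, 0], [0, 0, 0, 0, 0, 0, 0]])

```text
time: 25.78
tool_pos: [513.0, -115.3, 203.8]
tcp_rot: [-180.0, 0.7, 5.4]
ft_force: [0.3, 0.8, -0.1]
finger_gap: 85.4
grip_force: 0.0
```

Run:
```python
from h import *
s=st();c,im,_=snap('w10')
p=proj(c,[517.4,-112.9,60]);e=rim('w10',p,60);x,y,w,h,_=e[1];print(p,e)
q=onplane(c,(x+w/2-.5,y+h/2-.5),60);print(q,onplane(c,e[0][0],60),delta([q[0],q[1],100]))
```

```text
25.77 tcp [ 513.  -115.3  203.8] rot [-180.     0.7    5.4] j [-18.  -3.  98.  -0.  85.  67.] f [ 0.3  0.8 -0.1] gap 85.4 grip 0.0
[278.57687262 188.45104554] (((278.2344055175781, 188.18817138671875), (63.14269256591797, 64.78995513916016), 99.2414321899414), [246, 157, 65, 63, 2078])
[ 517.7553918  -112.35865315   60.        ] [ 517.60664178 -112.57898101   60.        ] [  6.   -1.  103.9]
```

>>> apply_moves(targets=[[5, -2.5, 0, 0, 0.01, 0, 0], [0, 0, 30, 0, 0, 0, 0], [0, 0, 35, 0, 0, 0, 0], [0, 0, 30, 0, 0, 0, 0], [0, 0, 15, 0, 0, 0, 0], [0, 0, 0, 0, 0, 0, 0]])

```text
time: 26.58
tool_pos: [518.4, -109.5, 94.6]
tcp_rot: [-179.9, 0.1, 5.6]
ft_force: [0.7, 0.2, 0.5]
finger_gap: 85.2
grip_force: 0.0
```

>>> apply_moves(targets=[[-0.5, 3, 15, 0, 0, 0, 0], [0, 0, 20, 0, 0, 0, 0], [0, 0, 15, 0, 0, 0, 0], [0, 0, 6, 0, 0, 0, 0], [0, 0, 0, 0, 0, 0, 0]])

```text
time: 27.2
tool_pos: [518.7, -113.5, 39.4]
tcp_rot: [-180.0, 0.0, 5.5]
ft_force: [0.2, 0.2, -0.5]
finger_gap: 85.6
grip_force: 0.0
```

>>> apply_moves(targets=[[-1, -1, 1, 0, 0, 0, 0], [0, 0, 0, 0, 0, 0, 0.2], [0, 0, 0, 0, 0, 0, 0.6], [0, 0, 0, 0, 0, 0, 0.6], [0, 0, 0, 0, 0, 0, 0.6]], force=45)

```text
time: 27.82
tool_pos: [518.7, -112.8, 40.2]
tcp_rot: [180.0, -0.1, 5.6]
ft_force: [-2.6, 1.1, 8.7]
finger_gap: 54.8
grip_force: 45.9
```

>>> apply_moves(targets=[[0, 0, -8, 0, 0, 0, 0.6], [0, 0, -25, 0, 0, 0, 0.6], [0, 0, -40, 0, 0, 0, 0.6], [0, 0, -40, 0, 0, 0, 0.6], [0, 0, -17, 0, 0, 0, 0.6], [2, -20, 0, 0, 0, 0, 0.6], [5, -40, 0, 0, 0, 0, 0.6], [5, -40, 0, 0, 0, 0, 0.6], [5, -40, 0, 0, 0, 0, 0.6], [5, -30, 0, 0, 0, 0, 0.6], [2, -10, 0, 0, 0, 0, 0.6], [0, 0, 0, 0, 0, 0, 0.6]])

```text
time: 29.32
tool_pos: [523.2, 69.5, 167.1]
tcp_rot: [180.0, 0.1, 5.6]
ft_force: [-0.3, -0.2, -1.0]
finger_gap: 54.7
grip_force: 48.1
```

```bash
python3 -c "
from h import *
st();print(delta([523.9,68.2,140]))"
```

```text
29.32 tcp [523.2  69.5 167.1] rot [1.8e+02 1.0e-01 5.6e+00] j [  2.  -1. 101.  -0.  80.  86.] f [-0.3 -0.2 -1. ] gap 54.7 grip 48.1
[ 0.6  1.3 27.1]
```

>>> apply_moves(targets=[[0.5, 1, 10, 0, 0, 0, 0.6], [0, 0, 20, 0, 0, 0, 0.6], [0, 0, 15, 0, 0, 0, 0.6], [0, 0, 8, 0, 0, 0, 0.6], [0, 0, 8, 0, 0, 0, 0.6], [0, 0, 5, 0, 0, 0, 0.6], [0, 0, 4, 0, 0, 0, 0.6], [0, 0, 2, 0, 0, 0, 0.6], [0, 0, 0, 0, 0, 0, 0.6]])

```text
time: 30.45
tool_pos: [524.8, 67.9, 96.6]
tcp_rot: [180.0, -0.0, 5.6]
ft_force: [0.4, 0.8, -1.3]
finger_gap: 54.9
grip_force: 48.1
```

>>> apply_moves(targets=[[0, 0, 2, 0, 0, 0, 0.6], [0, 0, 2, 0, 0, 0, 0.6], [0, 0, 1, 0, 0, 0, 0.6], [0, 0, 1, 0, 0, 0, 0.6], [0, 0, 1, 0, 0, 0, 0.6], [0, 0, 0, 0, 0, 0, 0.6]])

```text
time: 31.2
tool_pos: [524.7, 67.9, 89.5]
tcp_rot: [-180.0, 0.0, 5.6]
ft_force: [-0.4, 0.5, -2.3]
finger_gap: 54.8
grip_force: 48.1
```

>>> apply_moves(targets=[[0, 0, 1, 0, 0, 0, 0.6], [0, 0, 1, 0, 0, 0, 0.6], [0, 0, 1, 0, 0, 0, 0.6], [0, 0, 0, 0, 0, 0, 0.6]])

```text
time: 31.7
tool_pos: [526.8, 68.0, 89.2]
tcp_rot: [180.0, -0.3, 5.5]
ft_force: [-2.2, -0.3, 11.8]
finger_gap: 54.3
grip_force: 49.0
```

>>> apply_moves(targets=[[0, 0, 1, 0, 0, 0, 0.6], [0, 0, -3, 0, 0, 0, 0.6], [0, 0, 0, 0, 0, 0, 0.3], [0, 0, 0, 0, 0, 0, 0.15], [0, 0, 0, 0, 0, 0, 0], [0, 0, 0, 0, 0, 0, 0], [0, 0, 0, 0, 0, 0, 0], [0, 0, -15, 0, 0, 0, 0], [0, 0, -40, 0, 0, 0, 0], [0, 0, -45, 0, 0, 0, 0], [0, 0, -40, 0, 0, 0, 0], [0, 0, 0, 0, 0, 0, 0]])

```text
time: 33.2
tool_pos: [527.4, 68.0, 234.5]
tcp_rot: [180.0, -0.5, 5.5]
ft_force: [0.6, -0.4, -0.5]
finger_gap: 85.2
grip_force: 0.0
```

Run:
```python
from h import *
s=st();c,im,_=snap('w11');t=np.linspace(0,6.28,40)
e=rim('w11',proj(c,[523,68,109]),65);print(e)
def ex(c,z):
    P=np.array([proj(c,[523+29*np.cos(a),68+29*np.sin(a),z]) for a in t]);return P.min(0).round(1),P.max(0).round(1)
print(ex(c,109),ex(c,115))
a=[]
for n in("scene","side"):
    cc=optics.get_calibration(n);i=optics.snapshot(n);cv2.imwrite(f"pics/{n}11.png",i[:,:,::-1])
    h=cv2.cvtColor(i,cv2.COLOR_RGB2HSV);m=((h[:,:,1]<45)&(h[:,:,2]>110)).astype(np.uint8)
    k,l,st_,ce=cv2.connectedComponentsWithStats(m);q=proj(cc,[523,68,60]);print(n,[st_[j].tolist() for j in range(1,k) if np.hypot(*(ce[j]-q))<40 and st_[j,4]>30],[ex(cc,z) for z in(109,115)])
    x,y=proj(cc,[523,68,60]).astype(int);a.append(cv2.resize(i[y-45:y+45,x-45:x+45,::-1],(260,260),interpolation=cv2.INTER_CUBIC))
x,y=proj(c,[523,68,109]).astype(int);a.append(cv2.resize(im[y-60:y+60,x-60:x+60,::-1],(260,260)))
b=[]
i=cv2.imread('pics/scene11.png');x,y=proj(optics.get_calibration('scene'),[590,334,80]).astype(int);b.append(cv2.resize(i[y-45:y+45,x-45:x+45],(260,260)))
i=cv2.imread('pics/scene11.png');b.append(cv2.resize(i,(520,260)))
cv2.imwrite('pics/m11.png',np.vstack([np.hstack(a),np.hstack(b)]))
```

```text
33.2 tcp [527.4  68.  234.5] rot [180.   -0.5   5.5] j [ 2. -4. 96.  0. 87. 86.] f [ 0.6 -0.4 -0.5] gap 85.2 grip 0.0
(((279.970947265625, 205.9310302734375), (65.98052215576172, 68.21766662597656), 90.6423568725586), [246, 173, 69, 67, 1672])
(array([245.4, 172.6]), array([315. , 239.9])) (array([244.6, 173.8]), array([315.7, 242.4]))
scene [[296, 228, 26, 44, 944]] [(array([295.4, 227.6]), array([322.5, 247.8])), (array([295.4, 225.7]), array([322.7, 245.9]))]
side [[241, 227, 33, 55, 1105]] [(array([240.9, 225.8]), array([267.8, 243.5])), (array([240.7, 223.7]), array([267.7, 241.4]))]
```

View pics/m11.png

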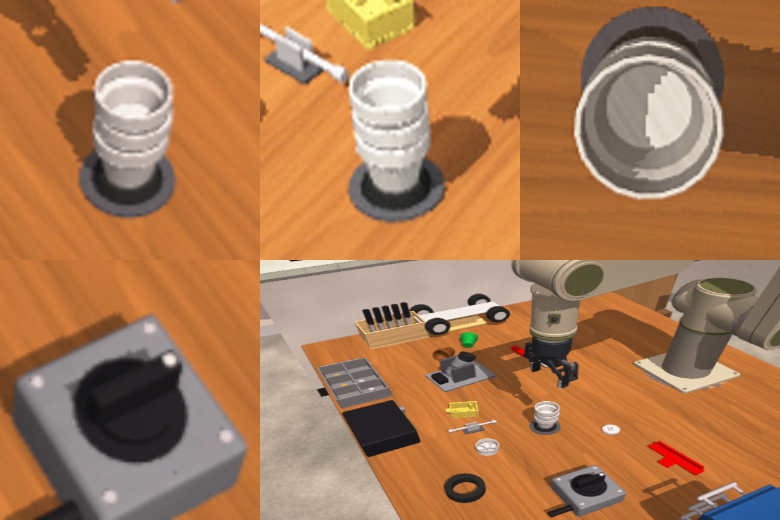

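The montage shows three cups stacked upright in the stand. The rim rows match a height of 109 mm within about 1 px. The handle bar lies in line with the gland, and the bystanders look undisturbed. I'll hand in now.

```bash
python3 -c "
from bench import r
print(r.hand_in())"
```

```text
the job is handed in; nothing more can be done
None
```

I turned the handle to its off stop before touching the tumbler, then nested all three cups upright in the stand, where the camera views show them fully home, and handed in at about 33 s; no verdict came back.

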